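# Pin the bowl-holder hinge and snap its cap on

### The arm

A 7-joint arm with a two-finger parallel gripper is mounted at the origin on the work surface. World frame = base frame: x ahead of the robot, y to its left, z up, the work surface at z = 0. Lengths are in m, angles in rad, forces in N, time in s.
With the tool pointing down it reaches from about 0.35 to 0.9 m from the base axis. Payload 8.1 kg.
Tool frame: the origin (TCP) lies on the centre line of the jaws, within the pads' length; the fingertips stand ctrl.tip_extent ahead of it and the grasp point (between the pads) lies 5 mm behind it (ctrl.tip_extent is the distance from the TCP to the fingertips, in m); z points along the fingers, y is the direction in which the jaws open and shut (so a half turn about z gives the same grasp; the last joint's range is limited). The gripper opens to 92 mm and grips with 3 to 60 N. Pads are 19 mm wide; open, the fingers measure 130 mm over their backs; the gripper's body (75 mm by 190 mm) begins 47 mm behind the grasp point.
Start: joints at [1.215, 0.434, 0.025, 1.573, -0.012, 1.134, -0.075], TCP at [0.156, -0.605, 0.241] pointing down, gripper open.
Joint ranges: [-2.62, 2.62], [-0.44, 2.09], [-1.27, 1.32], [0.08, 2.57], [-1.32, 4.46], [0.12, 2], [-2.74, 2.74]. Speed limits (rad/s): [2.22, 2.22, 3.01, 3.01, 3.14, 3.14, 3.14].

### API

Orientations are given as a 3x3 rotation matrix whose columns are the frame's x, y, z axes.
In Python, from plant import ctrl gives the robot as it stands.
- The arm moves only by the tool play_rows, never from a script. Its arguments are lists of equal length, an entry for each row: "slide": the shift along the tool's x, y, z in cm, a list of three; "yaw": the turn about the tool's z in rad; "grip": the closure, from 0 (fully open) to 1 (shut). In form: {"slide": [[tx, ty, tz], ...], "yaw": [yaw, ...], "grip": [grip, ...]}. A call has 1 to 12 rows; each row shifts and turns the commanded pose from where the row before left it, along the tool's axes as they then stand; what a row does not reach is not made up. A row lasts 1/12 s, in which the tool goes at most 41.7 mm and 7.16 degrees, less where a joint would pass 70% of its speed; a pose out of reach is approached as far as the arm can. A call is refused whole if a number of a shift passes 4.17 or a number of a turn 0.125, either way. A call with a gripper value outside its range is refused whole. The fingers move at their own pace and stop on an object; "newtons" is the grip in N (left out, the last holds). Time passes only in rows, so rows that do not move let the fingers close. It gives the time, the measured TCP pose, the force and the opening at its end, in the units of the state.
- ctrl.get_state(): the state, without advancing time (a new reading comes with each control period).
- ctrl.snapshot(name): name is "scene" or "top" or "wrist"; returns the picture (420x560x3 uint8, blue, green, red); there is no depth.
- ctrl.camera_info(name): a dict with "intrinsics" (3x3 intrinsics, pixels), "position" and "orientation" of the camera in the world; the wrist camera has in their place "hand_eye" (4x4, takes a point from camera to tool coordinates, whose origin is the TCP and whose axes are the flange's). Camera axes: x right, y up, looking along -z (the intrinsics and any distortion apply to the point x, -y, -z); pixel columns grow to the right and rows downward; lengths in m; the calibration is good to about 2 mm. A picture is of the moment at which its call begins: read the wrist's pose just before it. camera_info takes no time and is no camera call.
- ctrl.job_done(): hands the job in, once; it reports no verdict.
Trained networks look in the newest picture that a camera, given by its name, has taken for a name from the list of things; names that differ only in an ending like _2 or _b are one class to them, and where a whole thing is asked for, a point or a joint stands for the part that bears it (a point fixed in the world has none). Each returns a list of dicts, best first, with "p" (0 to 1); they miss things now and then, are a little off and sometimes report something else, mostly with a low value. They report only what shows in the picture. A call takes as long as a camera call. They do not tell look-alikes from the thing itself.
- ctrl.spot_in(camera, label): "pixel" ([row, column] in pixels, amid what is visible of it).
- ctrl.outline_of(camera, label): "mask" (420x560 bool, what is visible of it) and "pixel" ([row, column] in pixels, amid what is visible of it).
- ctrl.pinpoint(camera, label): "pixel" ([row, column] in pixels: a listed point, or the origin of a listed thing).
The state is a dict: "time": time; "joint_positions": joint angles; "dq": joint speeds; "effort": joint torques, N m; "tool_pos": TCP position; "orientation": TCP orientation; "ft_force": force on the tool from outside, world axes, zero at the start; "moment": the same for the moment, N m; "grip_width": opening from 0.0 (shut) to 1.0 (fully open).
Only numpy, scipy, OpenCV 4.12 (cv2) and the standard library are available. Lean on these libraries where they do the work, as an engineer would, in place of code of your own. Each camera call takes 0.05 s, during which the arm holds its last target. There are 200 camera calls.

### The job

The hinge of the bowl holder has been washed and is to be put together again: take the pin with the plain round knob head from the white block and drop it fully home down the hollow stud, so that it joins fork and swing arm. Then press the tall grey snap cap over the stud and pin, through the click and on until its rim sits flush on the collar, and finish there without letting go, the hand still on the cap and pressing it firmly down. Leave all the other things where they are.

Things in the scene. Friction and masses are not known exactly. Their poses are not given: they have to be found in the camera images.
- stud_top (a point): centre of the top face of the hollow upright stud on the bowl holder; z is up. Steel tube 32 mm across, chamfered to 26 mm at its top, 102 mm above the table. Down its middle runs the vertical hole for the pin: 14 mm wide, mouth 17 mm, 72 mm deep through stud, upper fork cheek, eye of the swing arm and lower fork cheek. Four spring catches stand out 2.5 mm from its side, 10 mm below the top
- seat: dark flat collar round the foot of the stud, 54 mm across, 4 mm thick; the cap's rim sits on it when fully home. Its upper face is 20 mm below the stud's top, 82 mm above the table. Origin: centre of its underside
- holder: the bowl holder, fixed to the table, stud upright on it; origin on the table below the stud's axis. Fork 56 x 56 mm, its top 78 mm above the table, with a post at its own -x side no higher than that. The swing arm leads from the fork to a steel mixing bowl, 220 mm across and 100 mm high, centred at x 170, y 130 mm in this frame
- pin_head (a point): grip point of the loose steel pin to be used, with plain round knob head: on its axis in the head, 18 mm above the head's underside, 8 mm below its top. Head 22 mm across, 26 mm tall; shank 12 mm across, 66 mm long, foot chamfered; 0.08 to 0.15 kg. Starts upright in the white block, this point 90 mm above the table; z up along the pin. Home: head rests on the stud's top, this point 18 mm above it
- pin_block: fixed white block, 60 x 140 x 40 mm high, two pins standing in its holes (34 mm deep), 80 mm apart along its y; origin: centre of its underside
- cap_mid (a point): centre (half-way up) of the loose tall grey snap cap: round, closed on top, open below, 46 mm across, 54 mm high, 0.05 to 0.08 kg, standing open end down on the table; z up towards the closed end. Fully home on the collar this point is 7 mm above the stud's top. Inside, it clears a pin that is fully home by 3 mm; it cannot go home over a pin that stands proud
- cap_mouth (a point): centre of the same cap's open lower rim. In the mouth is a lip of 34 mm bore, 5 mm tall. Pushed down over the stud, the lip meets the catches 13 mm before home; pressing there takes about 7 to 12 N, then the catches give way with a click and the push drops, but the cap must still be pressed on, down onto the collar
- t_pin_head (a point): the other pin in the white block, NOT wanted: same shank, but with a T-shaped cross-bar on top (50 mm wide); point at the middle of the bar
- jar_lid_mid (a point): flat plain grey jar lid, 64 mm across and 18 mm high, lying on the table, NOT wanted; its centre
- jar_mid (a point): dark glass jar with black lid, 80 mm across, 130 mm high; its centre
- tin_mid (a point): plain food tin, 74 mm across, 110 mm high; its centre
- tub_mid (a point): closed food tub with brown lid, 138 x 178 x 80 mm; its centre
- small_bowl: small steel bowl, 110 mm across, 45 mm high; centre of its underside
- spatula: spatula with dark red handle lying on the table; its origin, underside
Things that resemble listed ones, but are neither listed nor needed, are in the scene too. Of the things shaped like the part that bears cap_mid, the grey one is meant.

How it is judged:
By the outcome, as a careful person would: the job done as asked, in the order asked, and still so for the second after the job is handed in, while the arm keeps its last pose, push and grip.
It also fails if it takes over 61 s, if anything falls off the work surface, if the arm or the gripper's body presses on something with over 40 N, if the wrist force passes 120 N, or if a joint passes its speed limit or range.

## Working session

There is one attempt and no reset: what is moved stays moved. The work goes in short steps, Python scripts to look and compute and a tool call to move; the robot and the scene stay as the last step left them, time stands still between calls to the robot, and variables do not carry over. Pictures are saved under pics/ and viewed, about 8 in all and at most 12, crops included, and the job is handed in when it is done.

Besides the shell and the picture viewer there is one more tool, called after "Request:" as name([rows], argument=value, ...), one row to a line, values as JSON. play_rows: Moves the arm, as the interface text tells. Its arguments: {"type":"object","properties":{"slide":{"type":"array"},"yaw":{"type":"array"},"grip":{"type":"array"},"newtons":{"type":"number"}},"required":["slide","yaw","grip"]}

```bash
mkdir -p pics; cat > h.py <<'E'
import numpy as np, cv2
from plant import ctrl
def ray(cam,px,st=None):
    i=ctrl.camera_info(cam);K=np.array(i["intrinsics"])
    d=i.get("distortion");u=np.array([[[px[1],px[0]]]],float)
    u=cv2.undistortPoints(u,K,np.array(d,float) if d is not None else None)[0,0]
    v=np.array([u[0],-u[1],-1.])
    if "hand_eye" in i:
        H=np.array(i["hand_eye"]);R=np.array(st["orientation"])
        return np.array(st["tool_pos"])+R@H[:3,3],R@H[:3,:3]@v
    return np.array(i["position"]),np.array(i["orientation"])@v
def at_z(cam,px,z,st=None):
    o,v=ray(cam,px,st);return o+v*(z-o[2])/v[2]
def tri(rs):
    A=0;b=0
    for o,v in rs:
        v=v/np.linalg.norm(v);P=np.eye(3)-np.outer(v,v);A=A+P;b=b+P@o
    x=np.linalg.solve(A,b)
    return x,[round(float(np.linalg.norm((np.eye(3)-np.outer(v,v)/(v@v))@(x-o)))*1000,1) for o,v in rs]
E
python3 - <<'E'
from h import *
for c in ("scene","top"):
    cv2.imwrite(f"pics/{c}0.png",ctrl.snapshot(c)); i=ctrl.camera_info(c);print({k:np.round(v,3).tolist() if not isinstance(v,str) else v for k,v in i.items()})
    for l in ("stud_top","seat","pin_head","t_pin_head","cap_mid","cap_mouth","pin_block","jar_lid_mid"):
        print(c,l,[(np.round(r["pixel"],1).tolist(),round(r["p"],2)) for r in ctrl.pinpoint(c,l)][:4])
i=ctrl.camera_info("wrist");print(i);print(ctrl.tip_extent,ctrl.get_state())
E
```

```text
{'intrinsics': [[436.897, 0.0, 278.441], [0.0, 436.897, 205.833], [0.0, 0.0, 1.0]], 'position': [1.169, 0.433, 1.062], 'orientation': [[-0.648, -0.587, 0.486], [0.762, -0.506, 0.404], [0.009, 0.632, 0.775]]}
scene stud_top [([242.5, 372.8], 0.57)]
scene seat [([253.6, 366.9], 0.63), ([265.3, 229.4], 0.38)]
scene pin_head [([161.5, 247.0], 0.39), ([172.4, 268.2], 0.37)]
scene t_pin_head [([208.5, 303.2], 0.7), ([173.1, 269.1], 0.53)]
scene cap_mid [([229.0, 323.1], 0.61), ([211.5, 301.6], 0.59), ([205.4, 332.5], 0.54)]
scene cap_mouth [([234.4, 326.7], 0.74), ([216.9, 298.0], 0.7), ([213.7, 331.8], 0.68)]
scene pin_block [([184.0, 261.2], 0.96), ([209.1, 301.9], 0.26)]
scene jar_lid_mid [([251.6, 293.9], 0.61), ([261.2, 367.1], 0.2)]
{'intrinsics': [[475.048, 0.0, 279.176], [0.0, 475.048, 209.209], [0.0, 0.0, 1.0]], 'position': [0.342, -0.063, 1.536], 'orientation': [[0.023, 0.988, -0.151], [-1.0, 0.023, -0.003], [0.0, 0.151, 0.989]]}
top stud_top [([226.3, 193.1], 0.61), ([281.2, 142.5], 0.26)]
top seat [([224.0, 192.7], 0.58)]
top pin_head [([233.1, 347.7], 0.58), ([158.9, 322.0], 0
[... 931 characters left out ...]
3,
        1.13396679, -0.07509949]), 'dq': array([ 0.00021601,  0.00023992, -0.00019544, -0.00018457,  0.00021455,
       -0.00190002, -0.00213254]), 'effort': array([-3.45224398e-04, -6.67646241e+01,  9.83560346e-01, -3.14807439e+01,
       -6.07053051e-02,  3.22460127e-02, -6.84105828e-06]), 'tool_pos': array([ 0.15632228, -0.60516128,  0.24075044]), 'orientation': array([[ 9.68237670e-01,  2.50031622e-01,  3.67285173e-05],
       [ 2.50031624e-01, -9.68237668e-01, -7.74049834e-05],
       [ 1.62082403e-05,  8.41297116e-05, -9.99999996e-01]]), 'ft_force': array([0.12344725, 0.50880697, 0.42423054]), 'moment': array([-0.04896022, -0.00551874, -0.03267203]), 'grip_width': 0.999401042291743}
```

```bash
python3 - <<'E'
import cv2
for c,(r0,r1,c0,c1) in {"scene":(120,330,180,460),"top":(110,320,120,400)}.items():
    im=cv2.imread(f"pics/{c}0.png");cv2.imwrite(f"pics/{c}0c.png",cv2.resize(im[r0:r1,c0:c1],(800,600),interpolation=cv2.INTER_CUBIC))
E
```

```text
(no output)
```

View pics/scene0c.png

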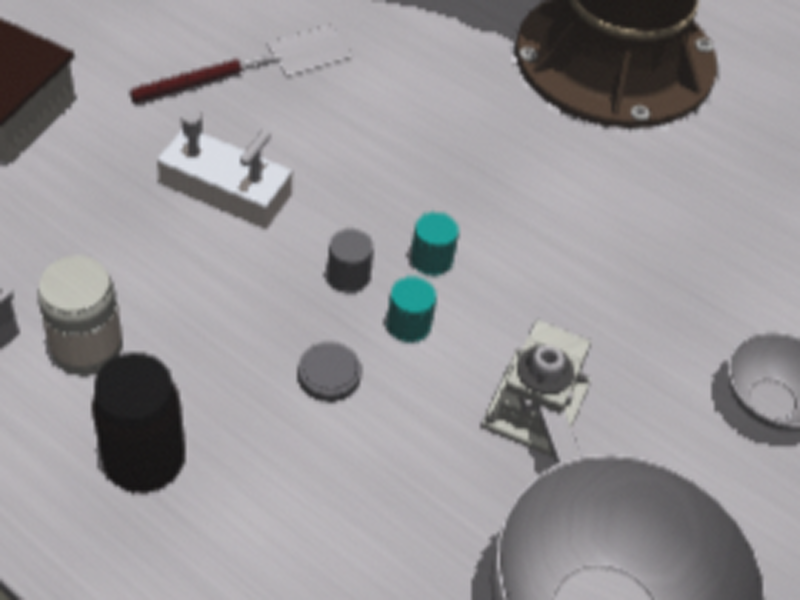

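View pics/top0c.png

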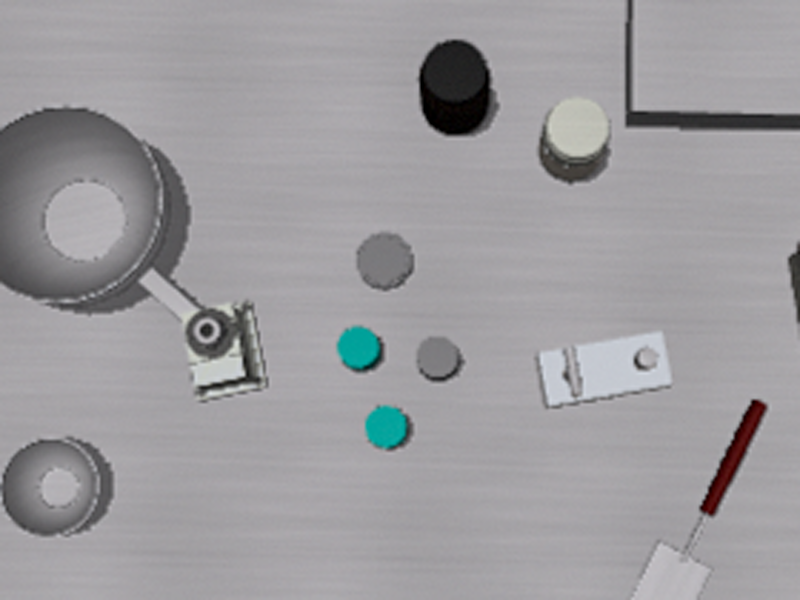

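Scene crop: round knob pin at scene (row 164, col 247), T pin at (172, 270). Cap-shaped things: grey (211, 302), teal (205, 332) and teal (229, 323). The grey one is meant; the flat grey disc at (251, 294) is the jar lid. Top view agrees: knob (235, 346), grey cap (235, 273), stud (226, 193).

```bash
python3 - <<'E'
from h import *
def o(c,l,near):
    r=min(ctrl.outline_of(c,l),key=lambda r:np.hypot(*(np.array(r["pixel"])-near)),default=None)
    return None if r is None else (np.array(r["pixel"]).round(1),[int(x) for x in (np.where(r["mask"])[0].min(),np.where(r["mask"])[0].max(),np.where(r["mask"])[1].min(),np.where(r["mask"])[1].max())])
P={"stud_top":((242.5,372.8),(226.3,193.1),.102),"pin_head":((161.5,247),(233.1,347.7),.09),"cap_mid":((211.5,301.6),(233.1,268.8),.027),"cap_mouth":((216.9,298),(238.5,273.2),0),"t_pin_head":((173,269),(238.8,323.6),.1)}
for l,(a,b,z) in P.items():
    print(l,*[x.round(4) if hasattr(x,'round') else x for x in tri([ray("scene",a),ray("top",b)])],at_z("scene",a,z).round(3),at_z("top",b,z).round(3))
ctrl.snapshot("scene");ctrl.snapshot("top")
print(o("scene","cap_mid",(211,302)),o("top","cap_mid",(235,273)),o("top","pin_head",(235,346)),o("top","pin_block",(235,330)))
print("byhand cap top", at_z("top",(110+358/2.857,120+438/2.857),.054),"knob top",at_z("top",(110+357/2.857,120+646/2.857),.098),"stud",at_z("top",(110+330/2.857,120+206/2.857),.102))
print("t bar",at_z("top",(110+370/2.857,120+571/2.857),.1), "block corners",[at_z("top",(110+r/2.857,120+c/2.857),.04).round(3).tolist() for c,r in((538,352),(662,333),(672,383),(546,407))])
E
```

```text
stud_top [0.5013 0.2036 0.1044] [1.5, 1.5] [0.499 0.204 0.102] [0.502 0.203 0.102]
pin_head [ 0.491  -0.265   0.0929] [3.8, 3.8] [ 0.487 -0.264  0.09 ] [ 0.494 -0.269  0.09 ]
cap_mid [ 0.4957 -0.03    0.0378] [4.5, 4.5] [ 0.491 -0.039  0.027] [ 0.494 -0.026  0.027]
cap_mouth [ 0.485  -0.046  -0.0131] [7.3, 7.3] [ 0.497 -0.046  0.   ] [ 0.48 -0.04  0.  ]
t_pin_head [ 0.4727 -0.192   0.0769] [5.2, 5.2] [ 0.487 -0.173  0.1  ] [ 0.474 -0.194  0.1  ]
(array([208.4, 302.9]), [200, 222, 295, 310]) (array([234.1, 270.1]), [228, 243, 266, 280]) (array([233.4, 344.7]), [232, 238, 343, 349]) (array([239.9, 329.6]), [226, 252, 308, 354])
byhand cap top [ 0.48503958 -0.04092877  0.054     ] knob top [ 0.48697173 -0.2626492   0.098     ] stud [0.50457918 0.205787   0.102     ]
t bar [ 0.4711026  -0.18289687  0.1       ] block corners [[0.496, -0.151, 0.04], [0.52, -0.288, 0.04], [0.465, -0.299, 0.04], [0.435, -0.161, 0.04]]
```

Request:
play_rows([
  [3.4, -2.06, 0.2],
  [3.4, -2.06, 0.2],
  [3.4, -2.06, 0.2],
  [3.4, -2.06, 0.2],
  [3.4, -2.06, 0.2],
  [3.4, -2.06, 0.2],
  [3.4, -2.06, 0.2],
  [3.4, -2.06, 0.2],
  [3.4, -2.06, 0.2],
  [3.4, -2.06, 0.2],
  [3.4, -2.06, 0.2],
  [3.4, -2.06, 0.2],
], yaw=[0, 0, 0, 0, 0, 0, 0, 0, 0, 0, 0, 0], grip=[0.5, 0.5, 0.5, 0.5, 0.5, 0.5, 0.5, 0.5, 0.5, 0.5, 0.5, 0.5])

```text
time: 2.2
tool_pos: [0.4907, -0.2623, 0.2169]
orientation: [[0.968, 0.25, 0.0], [0.25, -0.968, -0.0], [0.0, 0.0, -1.0]]
ft_force: [0.9, -0.2, -0.1]
grip_width: 0.5
```

```bash
cat > look.py <<'E'
import sys
from h import *
def look(items,name,n=1):
    st=ctrl.get_state();im=ctrl.snapshot("wrist");cv2.imwrite(f"pics/{name}.png",im)
    print("tcp",st["tool_pos"].round(4),"R",st["orientation"][:2,:2].round(3).tolist(),"t",st["time"],"w",round(st["grip_width"],3),"F",st["ft_force"].round(1))
    for l,z in items:
        for r in ctrl.pinpoint("wrist",l)[:3]:
            p=at_z("wrist",r["pixel"],z,st);d=st["orientation"].T@(p-st["tool_pos"])*100
            print(l,np.round(r["pixel"],1),round(r["p"],2),p.round(4),"tool cm",d.round(2))
E
python3 - <<'E'
from look import *
look([("pin_head",.09),("t_pin_head",.1),("pin_block",0)],"w1")
E
```

```text
tcp [ 0.4907 -0.2623  0.2169] R [[0.968, 0.25], [0.25, -0.968]] t 2.2 w 0.5 F [ 0.9 -0.2 -0.1]
pin_head [209.5 280.1] 0.79 [ 0.4903 -0.2651  0.09  ] tool cm [-0.11  0.26 12.69]
t_pin_head [207.6 192.8] 0.59 [ 0.4743 -0.1859  0.1   ] tool cm [ 0.32 -7.81 11.69]
t_pin_head [27.8 44.5] 0.27 [ 0.5901 -0.0457  0.1   ] tool cm [ 15.03 -18.5   11.69]
pin_block [190.2 244.8] 0.72 [ 0.4815 -0.222   0.    ] tool cm [ 0.11 -4.14 21.69]
```

View pics/w1.png

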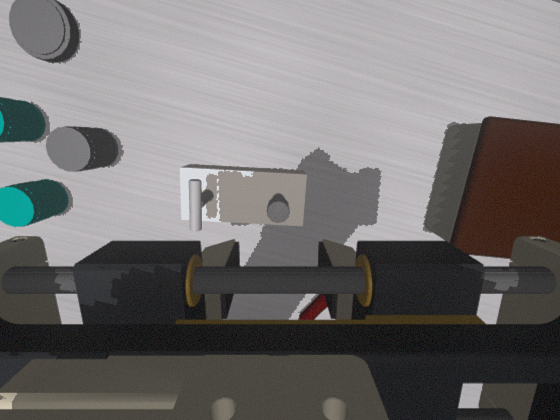

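Wrist view: round knob at (209, 278), T-bar at (205, 195); knob is the wanted one. Descending part way.

Request:
play_rows([
  [-0.05, 0.1, 2.5],
  [-0.05, 0.1, 2.5],
  [0, 0, 2.0],
  [0, 0, 0],
], yaw=[0, 0, 0, 0], grip=[0.5, 0.5, 0.5, 0.5])

```text
time: 2.73
tool_pos: [0.4856, -0.2668, 0.1432]
orientation: [[0.969, 0.247, -0.006], [0.248, -0.969, 0.002], [-0.005, -0.003, -1.0]]
ft_force: [-1.5, 0.8, -0.4]
grip_width: 0.501
```

```bash
python3 - <<'E'
from look import *
look([("pin_head",.09),("t_pin_head",.1)],"w2")
st=ctrl.get_state()
r=ctrl.outline_of("wrist","pin_head")
for q in r[:2]:
    m=q["mask"];print(q["p"],q["pixel"],np.where(m)[0].min(),np.where(m)[0].max(),np.where(m)[1].min(),np.where(m)[1].max())
E
```

```text
tcp [ 0.4856 -0.2668  0.1432] R [[0.969, 0.247], [0.248, -0.969]] t 2.7333 w 0.501 F [-1.5  0.8 -0.4]
pin_head [227.8 275.8] 0.95 [ 0.4891 -0.2648  0.09  ] tool cm [ 0.42 -0.08  5.32]
t_pin_head [217.6 160. ] 0.72 [ 0.48   -0.1873  0.1   ] tool cm [ 1.45 -7.83  4.34]
0.81 [224.8, 277.4] 201 244 258 290
0.53 [198.1, 231.8] 164 243 147 311
```

View pics/w2.png

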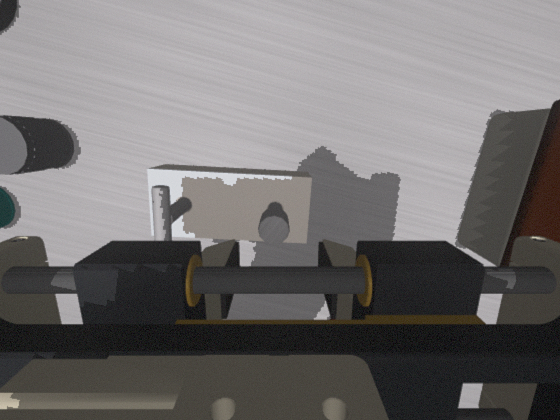

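Picture 4: knob top centre about (231, 273), between the open fingers; T-bar well clear at col 160.

```bash
python3 - <<'E'
from look import *
look([("pin_head",.09)],"w3")
st=ctrl.get_state();print(st["tool_pos"],st["orientation"].round(4).tolist())
E
```

```text
tcp [ 0.4895 -0.267   0.1482] R [[0.969, 0.249], [0.249, -0.969]] t 2.9333 w 0.496 F [ 0.3 -0.  -0.1]
pin_head [229.3 275.6] 0.69 [ 0.4907 -0.2657  0.09  ] tool cm [ 0.14 -0.1   5.82]
[ 0.48974828 -0.26666218  0.14827102] [[0.9684, 0.2495, 0.0022], [0.2495, -0.9684, -0.0012], [0.0019, 0.0017, -1.0]]
```

Request:
play_rows([
  [0.1, -0.1, 1.5],
  [0, 0, 1.5],
  [0, 0, 1.5],
  [0, 0, 0.8],
  [0, 0, 0.5],
  [0, 0, 0],
  [0, 0, 0],
  [0, 0, 0],
  [0, 0, 0],
  [0, 0, 0],
  [0, 0, 0],
  [0, 0, 0],
], yaw=[0, 0, 0, 0, 0, 0, 0, 0, 0, 0, 0, 0], grip=[0.5, 0.5, 0.5, 0.5, 0.5, 0.5, 0.5, 1, 1, 1, 1, 1], newtons=30)

```text
time: 4.03
tool_pos: [0.4898, -0.2644, 0.089]
orientation: [[0.968, 0.25, 0.0], [0.25, -0.968, 0.0], [0.0, -0.0, -1.0]]
ft_force: [-0.1, 2.4, 3.4]
grip_width: 0.23
```

Request:
play_rows([
  [0, 0, -1],
  [0, 0, -2],
  [0, 0, -2],
  [0, 0, -2.5],
  [0, 0, -3],
  [0, 0, -3],
  [0, 0, -1.5],
  [0, 0, 0],
], yaw=[0, 0, 0, 0, 0, 0, 0, 0], grip=[1, 1, 1, 1, 1, 1, 1, 1])

```text
time: 4.7
tool_pos: [0.4916, -0.2656, 0.2434]
orientation: [[0.968, 0.25, 0.006], [0.25, -0.968, -0.003], [0.005, 0.005, -1.0]]
ft_force: [0.2, -0.8, -1.3]
grip_width: 0.228
```

Request:
play_rows([
  [0.5, -1.8, 0],
  [1.2, -4.0, 0],
  [1.2, -4.0, 0],
  [1.2, -4.0, 0],
  [1.2, -4.0, 0],
  [1.2, -4.0, 0],
  [1.2, -4.0, 0],
  [1.2, -4.0, 0],
  [1.2, -4.0, 0],
  [1.2, -4.0, 0],
  [1.2, -4.0, 0],
  [0.5, -3.2, 0],
], yaw=[0, 0, 0, 0, 0, 0, 0, 0, 0, 0, 0, 0], grip=[1, 1, 1, 1, 1, 1, 1, 1, 1, 1, 1, 1])

```text
time: 5.7
tool_pos: [0.5026, 0.2058, 0.2383]
orientation: [[0.968, 0.252, -0.0], [0.252, -0.968, 0.001], [-0.0, -0.001, -1.0]]
ft_force: [0.7, 0.0, -1.0]
grip_width: 0.231
```

Request:
play_rows([
  [0, 0, 0],
  [0, 0, 0],
  [0, 0, 0],
  [0, 0, 0],
], yaw=[0, 0, 0, 0], grip=[1, 1, 1, 1])

```text
time: 6.03
tool_pos: [0.5032, 0.2007, 0.2383]
orientation: [[0.969, 0.248, -0.001], [0.248, -0.969, -0.001], [-0.001, 0.001, -1.0]]
ft_force: [-0.1, 0.1, -1.3]
grip_width: 0.233
```

```bash
python3 - <<'E'
from look import *
look([("stud_top",.102),("seat",.078),("pin_head",.24)],"w4")
E
```

```text
tcp [0.5032 0.2007 0.2383] R [[0.969, 0.248], [0.248, -0.969]] t 6.0333 w 0.233 F [-0.1  0.1 -1.3]
stud_top [202.8 274.3] 0.94 [0.5056 0.2044 0.102 ] tool cm [ 0.34 -0.31 13.63]
seat [199.1 271.2] 0.73 [0.5033 0.2075 0.078 ] tool cm [ 0.19 -0.67 16.03]
pin_head [265.5 280.2] 0.93 [0.5045 0.199  0.24  ] tool cm [ 0.08  0.2  -0.17]
```

View pics/w4.png

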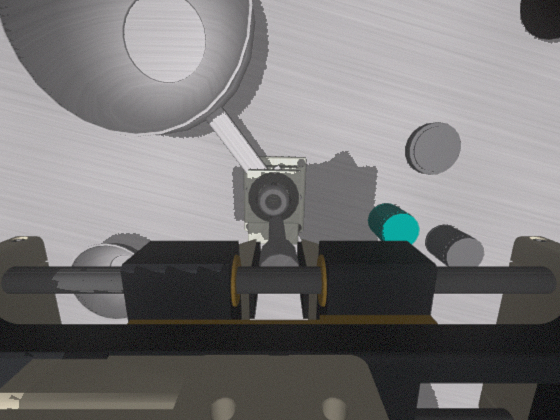

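Picture 5: stud ring centre (201, 274), pin held with its shank pointing at it, foot near (218, 276).

Request:
play_rows([
  [0.15, -0.15, 1.2],
  [0.1, -0.15, 1.2],
  [0, 0, 0.8],
  [0, 0, 0.5],
  [0, 0, 0],
  [0, 0, 0],
  [0, 0, 0],
  [0, 0, 0],
], yaw=[0, 0, 0, 0, 0, 0, 0, 0], grip=[1, 1, 1, 1, 1, 1, 1, 1])

```text
time: 6.9
tool_pos: [0.5051, 0.2062, 0.2023]
orientation: [[0.968, 0.25, 0.001], [0.25, -0.968, 0.0], [0.001, -0.0, -1.0]]
ft_force: [0.4, -0.7, -0.5]
grip_width: 0.233
```

```bash
python3 - <<'E'
from look import *
st=ctrl.get_state()
look([("stud_top",.102),("seat",.078),("pin_head",st["tool_pos"][2]+.001)],"w5")
# predicted pixels
i=ctrl.camera_info("wrist");K=i["intrinsics"];H=i["hand_eye"];T=np.eye(4);T[:3,:3]=st["orientation"];T[:3,3]=st["tool_pos"]
def proj(p):
    c=np.linalg.inv(T@H)@np.append(p,1);v=K@np.array([c[0],-c[1],-c[2]]);return (v[:2]/v[2])[::-1]
foot=(T@np.array([0,0,.083,1]))[:3];print("foot pred",proj(foot),foot, "stud pred",proj([.505,.2043,.102]))
im=cv2.imread("pics/w5.png");print(cv2.imwrite("pics/w5c.png",cv2.resize(im[170:260,220:340],(800,600),interpolation=cv2.INTER_CUBIC)))
E
```

```text
tcp [0.5051 0.2062 0.2023] R [[0.968, 0.25], [0.25, -0.968]] t 6.9 w 0.233 F [ 0.4 -0.7 -0.5]
stud_top [212.7 278.9] 0.58 [0.5082 0.2055 0.102 ] tool cm [ 0.28  0.14 10.03]
seat [208.5 278.8] 0.96 [0.5061 0.205  0.078 ] tool cm [ 0.05  0.14 12.43]
pin_head [266.9 280.2] 0.77 [0.5053 0.2042 0.2033] tool cm [-0.03  0.2  -0.1 ]
foot pred [221.46700132 277.1819314 ] [0.50518119 0.20618853 0.1193238 ] stud pred [216.52419926 279.31564025]
True
```

View pics/w5c.png

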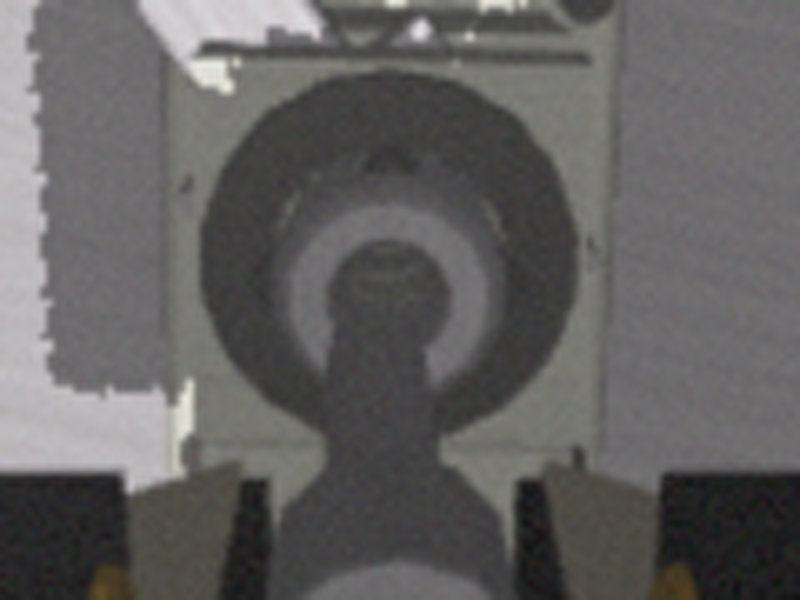

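Picture 6 (crop): stud ring centre at crop (301, 389), i.e. full (215, 278); pin foot about 10 crop px (~1.2 mm) left of it. Correct and lower to ~5 mm above, settle.

Request:
play_rows([
  [0.1, 0.1, 0.5],
  [0, 0, 0.5],
  [0, 0, 0],
  [0, 0, 0],
  [0, 0, 0],
  [0, 0, 0],
  [0, 0, 0],
  [0, 0, 0],
  [0, 0, 0],
  [0, 0, 0],
  [0, 0, 0],
  [0, 0, 0],
], yaw=[0, 0, 0, 0, 0, 0, 0, 0, 0, 0, 0, 0], grip=[1, 1, 1, 1, 1, 1, 1, 1, 1, 1, 1, 1])

```text
time: 8.1
tool_pos: [0.506, 0.2053, 0.1918]
orientation: [[0.968, 0.25, 0.0], [0.25, -0.968, -0.0], [0.0, 0.0, -1.0]]
ft_force: [-0.7, -0.5, -1.0]
grip_width: 0.231
```

```bash
python3 - <<'E'
from look import *
st=ctrl.get_state()
look([("stud_top",.102),("seat",.078),("pin_head",st["tool_pos"][2]+.001)],"w6")
print(ctrl.get_state()["tool_pos"])
im=cv2.imread("pics/w6.png");cv2.imwrite("pics/w6c.png",cv2.convertScaleAbs(cv2.resize(im[180:255,230:330],(800,600),interpolation=cv2.INTER_CUBIC),alpha=1.8))
sc=ctrl.snapshot("scene");cv2.imwrite("pics/s6.png",sc)
E
```

```text
tcp [0.506  0.2053 0.1918] R [[0.968, 0.25], [0.25, -0.968]] t 8.1 w 0.231 F [-0.7 -0.5 -1. ]
stud_top [218.7 275.6] 0.7 [0.5061 0.2067 0.102 ] tool cm [ 0.04 -0.14  8.98]
seat [216.3 277.4] 0.82 [0.502  0.2042 0.078 ] tool cm [-4.200e-01  1.000e-02  1.138e+01]
seat [222.9 274.2] 0.41 [0.4951 0.2055 0.078 ] tool cm [-1.06 -0.29 11.38]
pin_head [265.7 281.5] 0.55 [0.5071 0.2028 0.1928] tool cm [ 0.04  0.27 -0.1 ]
[0.50598089 0.20532394 0.19171615]
```

View pics/w6c.png

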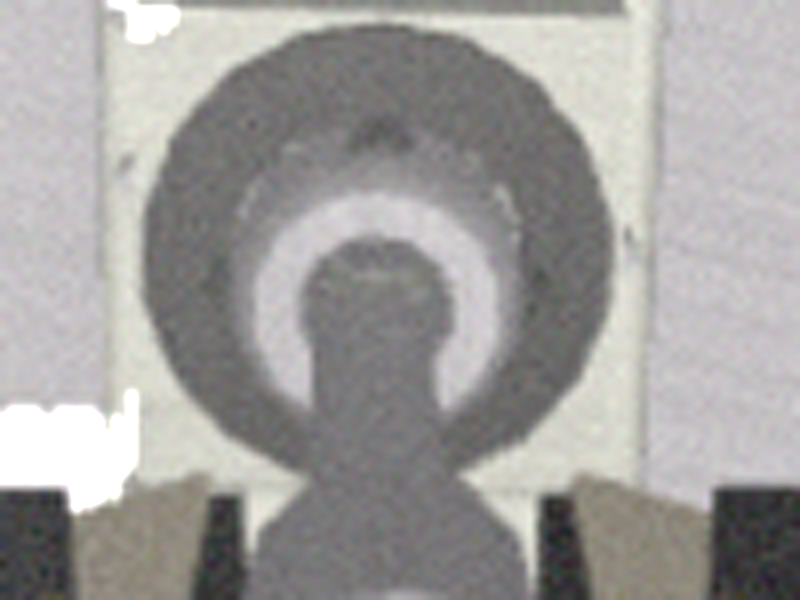

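Picture 7 (crop): ring centre ≈ (312, 377), shank centre col 375, foot edge arcs at rows 270–288 as expected for an aligned pin. Insert.

Request:
play_rows([
  [0, 0, 0.4],
  [0, 0, 0.4],
  [0, 0, 0.4],
  [0, 0, 0.4],
  [0, 0, 0.4],
  [0, 0, 0],
  [0, 0, 0],
], yaw=[0, 0, 0, 0, 0, 0, 0], grip=[1, 1, 1, 1, 1, 1, 1])

```text
time: 8.93
tool_pos: [0.5058, 0.2052, 0.1714]
orientation: [[0.968, 0.25, -0.001], [0.25, -0.968, -0.0], [-0.001, 0.0, -1.0]]
ft_force: [0.9, 0.4, -0.4]
grip_width: 0.229
```

Request:
play_rows([
  [0, 0, 0.8],
  [0, 0, 0.8],
  [0, 0, 0.8],
  [0, 0, 0.8],
  [0, 0, 0.8],
  [0, 0, 0.5],
  [0, 0, 0],
  [0, 0, 0],
], yaw=[0, 0, 0, 0, 0, 0, 0, 0], grip=[1, 1, 1, 1, 1, 1, 1, 1])

```text
time: 9.6
tool_pos: [0.5059, 0.2054, 0.1264]
orientation: [[0.968, 0.25, -0.001], [0.25, -0.968, -0.0], [-0.001, -0.0, -1.0]]
ft_force: [-0.6, 0.3, -0.7]
grip_width: 0.233
```

Request:
play_rows([
  [0, 0, 0.3],
  [0, 0, 0.2],
  [0, 0, 0.2],
  [0, 0, 0.1],
  [0, 0, 0],
  [0, 0, 0],
  [0, 0, 0],
], yaw=[0, 0, 0, 0, 0, 0, 0], grip=[1, 1, 1, 1, 1, 1, 1])

```text
time: 10.18
tool_pos: [0.5061, 0.2055, 0.1191]
orientation: [[0.968, 0.25, 0.001], [0.25, -0.968, 0.0], [0.001, -0.0, -1.0]]
ft_force: [-1.5, 0.6, 5.8]
grip_width: 0.232
```

Request:
play_rows([
  [0, 0, 0],
  [0, 0, 0],
  [0, 0, 0],
  [0, 0, -1],
  [0, 0, -2],
  [0, 0, -3],
  [0, 0, -3],
  [0, 0, -1],
  [0, 0, 0],
  [0, 0, 0],
], yaw=[0, 0, 0, 0, 0, 0, 0, 0, 0, 0], grip=[0.3, 0.3, 0.3, 0.3, 0.3, 0.3, 0.3, 0.3, 0.3, 0.3])

```text
time: 11.02
tool_pos: [0.5062, 0.2053, 0.2193]
orientation: [[0.968, 0.25, 0.001], [0.25, -0.968, 0.0], [0.001, 0.0, -1.0]]
ft_force: [0.3, -0.4, -0.9]
grip_width: 0.704
```

```bash
python3 - <<'E'
from look import *
look([("stud_top",.102),("pin_head",.12),("cap_mid",.027)],"w7")
E
```

```text
tcp [0.5062 0.2053 0.2193] R [[0.968, 0.25], [0.25, -0.968]] t 11.0167 w 0.704 F [ 0.3 -0.4 -0.9]
stud_top [211.1 277.2] 0.97 [0.5061 0.2054 0.102 ] tool cm [-2.000e-02 -1.000e-02  1.173e+01]
pin_head [216.6 280.2] 0.94 [0.5065 0.2027 0.12  ] tool cm [-0.04  0.25  9.93]
cap_mid [234.9 400.2] 0.85 [0.4958 0.048  0.027 ] tool cm [-4.96 14.97 19.22]
```

Request:
play_rows([
  [-0.6, 2.0, 0],
  [-1.2, 3.5, 0],
  [-1.2, 3.5, 0],
  [-1.2, 3.5, 0],
  [-1.2, 3.5, 0],
  [-1.2, 3.5, 0],
  [-0.9, 2.4, 0],
  [-0.5, 1.5, 0],
  [0, 0, 0],
  [0, 0, 0],
  [0, 0, 0],
  [0, 0, 0],
], yaw=[0, 0, 0, 0, 0, 0, 0, 0, 0, 0, 0, 0], grip=[0.3, 0.3, 0.3, 0.3, 0.3, 0.3, 0.3, 0.3, 0.3, 0.3, 0.3, 0.3])

```text
time: 12.22
tool_pos: [0.487, -0.0398, 0.2184]
orientation: [[0.968, 0.252, -0.001], [0.252, -0.968, 0.001], [-0.0, -0.001, -1.0]]
ft_force: [-0.1, 0.6, 0.4]
grip_width: 0.698
```

```bash
python3 - <<'E'
from look import *
look([("cap_mid",.027),("cap_mouth",0)],"w8")
a=cv2.imread("pics/w7.png");b=cv2.imread("pics/w8.png")
cv2.imwrite("pics/w78.png",cv2.resize(np.vstack([a[150:270,140:420],b[80:270,140:420]]),(540,598)))
E
```

```text
tcp [ 0.487  -0.0398  0.2184] R [[0.968, 0.252], [0.252, -0.968]] t 12.2167 w 0.698 F [-0.1  0.6  0.4]
cap_mid [242.8 216.9] 0.93 [0.4104 0.0173 0.027 ] tool cm [-5.97 -7.45 19.15]
cap_mid [171.1 204.7] 0.8 [0.4929 0.0485 0.027 ] tool cm [ 2.81 -8.39 19.15]
cap_mid [189.6 276.3] 0.74 [ 0.4929 -0.0366  0.027 ] tool cm [ 0.65 -0.15 19.14]
cap_mouth [161.6 210. ] 0.89 [0.5013 0.0502 0.    ] tool cm [ 3.66 -8.34 21.85]
cap_mouth [187.5 278.3] 0.79 [ 0.4913 -0.0394  0.    ] tool cm [ 0.43  0.08 21.84]
cap_mouth [235.8 222.2] 0.59 [0.4103 0.0159 0.    ] tool cm [-6.01 -7.31 21.85]
```

View pics/w78.png

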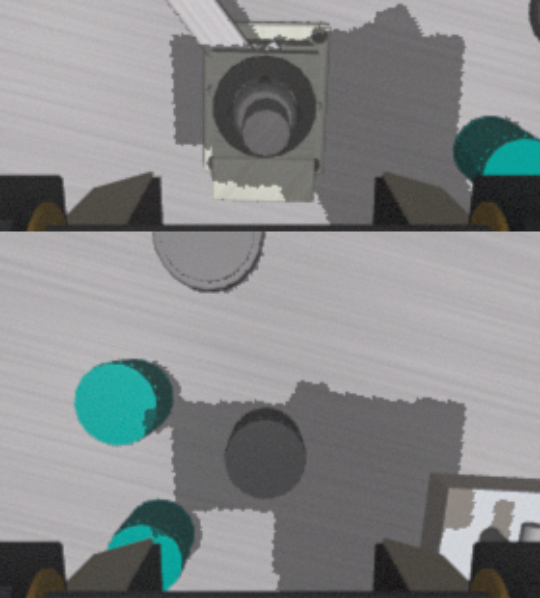

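Picture 8: pin head seated on the stud (top half), stud centre agrees with hand (0.506, 0.205). Bottom half: grey cap top centre at full (196, 277), teal caps to the left clear of the fingers at 64 mm opening.

```bash
python3 - <<'E'
from look import *
look([("cap_mid",.027)],"w9")
st=ctrl.get_state()
for q in ctrl.outline_of("wrist","cap_mid"):
    if abs(q["pixel"][1]-277)<15:
        m=q["mask"].astype(np.uint8);r,c=np.where(m);print(q["p"],r.min(),r.max(),c.min(),c.max())
        # bottom edge of top disc; width -> radius
        w=c.max()-c.min()+1; px=(r.max()+.5-w/2*.98,(c.min()+c.max())/2);p=at_z("wrist",px,.054,st);print(px,p,(st["orientation"].T@(p-st["tool_pos"])*100).round(2))
E
```

```text
tcp [ 0.4871 -0.0402  0.2186] R [[0.968, 0.252], [0.252, -0.968]] t 12.3667 w 0.7 F [-0.1  0.1  0.4]
cap_mid [192.4 277.9] 0.67 [ 0.4903 -0.0397  0.027 ] tool cm [ 0.32  0.04 19.16]
cap_mid [169.8 203.2] 0.59 [0.4941 0.05   0.027 ] tool cm [ 2.95 -8.55 19.16]
0.6 171 218 256 298
(np.float64(197.43), np.float64(277.0)) [ 0.48968562 -0.03934006  0.054     ] [ 0.28 -0.06 16.47]
```

Request:
play_rows([
  [0.1, 0, 1.5],
  [0.1, 0, 2.5],
  [0.1, 0, 2.5],
  [0, 0, 2.0],
  [0, 0, 1.0],
  [0, 0, 0.5],
  [0, 0, 0],
  [0, 0, 0],
  [0, 0, 0],
  [0, 0, 0],
], yaw=[0, 0, 0, 0, 0, 0, 0, 0, 0, 0], grip=[0.3, 0.3, 0.3, 0.3, 0.3, 0.3, 0.3, 0.3, 0.3, 0.3])

```text
time: 13.35
tool_pos: [0.4907, -0.0405, 0.1198]
orientation: [[0.968, 0.25, 0.002], [0.25, -0.968, -0.0], [0.002, 0.001, -1.0]]
ft_force: [0.6, -0.5, 0.0]
grip_width: 0.705
```

```bash
cat > cap.py <<'E'
from look import *
def cap(name,ztop):
    look([("cap_mid",ztop-.027)],name)
    st=ctrl.get_state()
    for q in ctrl.outline_of("wrist","cap_mid")[:3]:
        m=q["mask"].astype(np.uint8);r,c=np.where(m);print(q["p"],r.min(),r.max(),c.min(),c.max())
        w=c.max()-c.min()+1; px=(r.max()+.5-w/2*.98,(c.min()+c.max())/2);p=at_z("wrist",px,ztop,st);print(px,p,(st["orientation"].T@(p-st["tool_pos"])*100).round(2))
E
python3 -c "from cap import *;cap('w10',.054)"
```

```text
tcp [ 0.4907 -0.0405  0.1198] R [[0.968, 0.25], [0.25, -0.968]] t 13.35 w 0.705 F [ 0.6 -0.5  0. ]
cap_mid [218.2 271.8] 0.93 [ 0.4897 -0.0361  0.027 ] tool cm [-0.   -0.46  9.28]
cap_mid [186.6 175.5] 0.88 [0.4961 0.0473 0.027 ] tool cm [ 2.7  -8.37  9.28]
0.63 187 258 245 304
(np.float64(229.1), np.float64(274.5)) [ 0.48927311 -0.03885775  0.054     ] [-0.08 -0.2   6.55]
0.58 154 219 131 210
(np.float64(180.3), np.float64(170.5)) [0.50636384 0.04320348 0.054     ] [ 3.62 -7.71  6.55]
0.36 232 257 388 514
(np.float64(195.27), np.float64(451.0)) [ 0.54694868 -0.15780256  0.054     ] [ 2.53 12.76  6.56]
```

Request:
play_rows([
  [0, -0.15, 1.5],
  [0, 0, 2.0],
  [0, 0, 2.0],
  [0, 0, 2.0],
  [0, 0, 1.0],
  [0, 0, 0.7],
  [0, 0, 0],
  [0, 0, 0],
  [0, 0, 0],
  [0, 0, 0],
  [0, 0, 0],
  [0, 0, 0],
], yaw=[0, 0, 0, 0, 0, 0, 0, 0, 0, 0, 0, 0], grip=[0.3, 0.3, 0.3, 0.3, 0.3, 0.3, 0.3, 0.3, 1, 1, 1, 1], newtons=50)

```text
time: 14.5
tool_pos: [0.4901, -0.0391, 0.0274]
orientation: [[0.968, 0.25, 0.001], [0.25, -0.968, -0.0], [0.001, 0.0, -1.0]]
ft_force: [-0.8, -1.0, 5.9]
grip_width: 0.506
```

Request:
play_rows([
  [0, 0, 0],
  [0, 0, 0],
  [0, 0, 0],
  [0, 0, 0],
], yaw=[0, 0, 0, 0], grip=[1, 1, 1, 1])

```text
time: 14.83
tool_pos: [0.4901, -0.0391, 0.0274]
orientation: [[0.968, 0.25, 0.001], [0.25, -0.968, -0.0], [0.001, 0.0, -1.0]]
ft_force: [-1.1, 0.5, 6.6]
grip_width: 0.506
```

Request:
play_rows([
  [0, 0, -1],
  [0, 0, -2.5],
  [0, 0, -3.5],
  [0, 0, -3.5],
  [0, 0, -3.5],
  [0, 0, -3],
  [0, 0, -1.5],
  [0, 0, -0.5],
  [0, 0, 0],
], yaw=[0, 0, 0, 0, 0, 0, 0, 0, 0], grip=[1, 1, 1, 1, 1, 1, 1, 1, 1])

```text
time: 15.58
tool_pos: [0.49, -0.0391, 0.2182]
orientation: [[0.968, 0.25, 0.003], [0.25, -0.968, -0.0], [0.003, 0.001, -1.0]]
ft_force: [-0.2, -0.8, -0.9]
grip_width: 0.505
```

Request:
play_rows([
  [0.4, -1.2, 0],
  [0.9, -2.8, 0],
  [1.1, -3.4, 0],
  [1.2, -3.6, 0],
  [1.2, -3.6, 0],
  [1.2, -3.6, 0],
  [0.9, -2.8, 0],
  [0.5, -1.5, 0],
  [0.25, -0.75, 0],
  [0, 0, 0],
  [0, 0, 0],
  [0, 0, 0],
], yaw=[0, 0, 0, 0, 0, 0, 0, 0, 0, 0, 0, 0], grip=[1, 1, 1, 1, 1, 1, 1, 1, 1, 1, 1, 1])

```text
time: 16.58
tool_pos: [0.5055, 0.203, 0.216]
orientation: [[0.969, 0.248, -0.001], [0.248, -0.969, -0.002], [-0.001, 0.001, -1.0]]
ft_force: [0.2, -0.3, -0.2]
grip_width: 0.509
```

Request:
play_rows([
  [0, 0, 0],
  [0, 0, 0],
  [0, 0, 0],
  [0, 0, 0],
  [0, 0, 0],
  [0, 0, 0],
], yaw=[0, 0, 0, 0, 0, 0], grip=[1, 1, 1, 1, 1, 1])

```text
time: 17.08
tool_pos: [0.5055, 0.205, 0.2168]
orientation: [[0.968, 0.25, 0.0], [0.25, -0.968, -0.0], [0.0, 0.0, -1.0]]
ft_force: [-0.1, -0.0, -1.1]
grip_width: 0.506
```

```bash
python3 - <<'E'
from cap import *
cap("w11",ctrl.get_state()["tool_pos"][2]+.0266)
d=(ctrl.get_state()["orientation"].T@(np.array([.506,.2054,.102])-ctrl.get_state()["tool_pos"])*100);print("to stud",d.round(2))
E
```

```text
tcp [0.5055 0.205  0.2168] R [[0.968, 0.25], [0.25, -0.968]] t 17.0833 w 0.506 F [-0.1 -0.  -1.1]
cap_mid [267.4 279. ] 0.9 [0.5047 0.2034 0.2164] tool cm [-0.13  0.13  0.04]
cap_mid [234.3 402.7] 0.86 [0.5391 0.1455 0.2164] tool cm [1.77 6.61 0.04]
0.7 213 320 230 327
(np.float64(272.48), np.float64(278.5)) [0.51469414 0.20644295 0.24337053] [ 0.92  0.11 -2.66]
0.57 210 241 376 431
(np.float64(214.06), np.float64(403.5)) [0.55361514 0.16260557 0.24337053] [ 3.59  5.32 -2.66]
to stud [ 5.000e-02 -1.000e-02  1.147e+01]
```

View pics/w11.png

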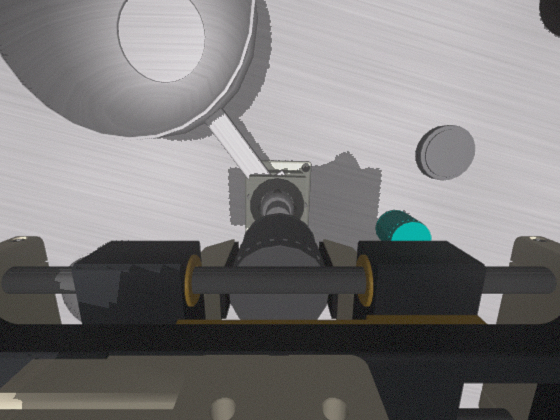

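Picture 9: cap held square, rim front edge at row ~213 (predicted 211), stud straight below at (204, 277). Lowering over the pin head.

Request:
play_rows([
  [0.1, 0, 1.0],
  [0, 0, 2.0],
  [0, 0, 2.0],
  [0, 0, 1.0],
  [0, 0, 0.6],
  [0, 0, 0.6],
  [0, 0, 0.5],
  [0, 0, 0.4],
  [0, 0, 0],
  [0, 0, 0],
  [0, 0, 0],
], yaw=[0, 0, 0, 0, 0, 0, 0, 0, 0, 0, 0], grip=[1, 1, 1, 1, 1, 1, 1, 1, 1, 1, 1], newtons=60)

```text
time: 18.15
tool_pos: [0.5068, 0.2056, 0.1362]
orientation: [[0.968, 0.25, 0.001], [0.25, -0.968, 0.0], [0.001, -0.0, -1.0]]
ft_force: [-0.7, 0.3, -1.0]
grip_width: 0.504
```

Request:
play_rows([
  [0, 0, 0.3],
  [0, 0, 0.3],
  [0, 0, 0.3],
  [0, 0, 0.2],
  [0, 0, 0.1],
  [0, 0, 0],
  [0, 0, 0],
  [0, 0, 0],
], yaw=[0, 0, 0, 0, 0, 0, 0, 0], grip=[1, 1, 1, 1, 1, 1, 1, 1])

```text
time: 18.82
tool_pos: [0.5067, 0.206, 0.1237]
orientation: [[0.968, 0.25, 0.0], [0.25, -0.968, 0.001], [0.001, -0.001, -1.0]]
ft_force: [1.5, 2.9, -2.2]
grip_width: 0.504
```

Request:
play_rows([
  [0, 0, 0.15],
  [0, 0, 0.15],
  [0, 0, 0.15],
  [0, 0, 0.15],
  [0, 0, 0],
  [0, 0, 0],
], yaw=[0, 0, 0, 0, 0, 0], grip=[1, 1, 1, 1, 1, 1])

```text
time: 19.32
tool_pos: [0.5067, 0.2061, 0.1179]
orientation: [[0.968, 0.25, 0.001], [0.25, -0.968, 0.001], [0.001, -0.001, -1.0]]
ft_force: [2.3, 5.1, -0.4]
grip_width: 0.505
```

Request:
play_rows([
  [0.03, -0.06, 0.15],
  [0, 0, 0.15],
  [0, 0, 0.15],
  [0, 0, 0.15],
  [0, 0, 0],
  [0, 0, 0],
], yaw=[0, 0, 0, 0, 0, 0], grip=[1, 1, 1, 1, 1, 1])

```text
time: 19.82
tool_pos: [0.5066, 0.2061, 0.1114]
orientation: [[0.968, 0.25, -0.0], [0.25, -0.968, -0.0], [-0.0, -0.0, -1.0]]
ft_force: [3.4, 4.7, -4.9]
grip_width: 0.51
```

Request:
play_rows([
  [0, 0, 0.1],
  [0, 0, 0.1],
  [0, 0, 0.1],
  [0, 0, 0],
  [0, 0, 0],
], yaw=[0, 0, 0, 0, 0], grip=[1, 1, 1, 1, 1])

```text
time: 20.23
tool_pos: [0.5067, 0.2062, 0.1094]
orientation: [[0.968, 0.25, 0.001], [0.25, -0.968, -0.0], [0.001, 0.0, -1.0]]
ft_force: [-0.9, 3.0, 8.8]
grip_width: 0.505
```

Request:
play_rows([
  [0, 0, 0.1],
  [0, 0, 0.1],
  [0, 0, 0],
  [0, 0, 0],
], yaw=[0, 0, 0, 0], grip=[1, 1, 1, 1])

```text
time: 20.57
tool_pos: [0.5068, 0.2062, 0.1093]
orientation: [[0.968, 0.25, 0.002], [0.25, -0.968, -0.0], [0.002, 0.001, -1.0]]
ft_force: [-8.0, -1.2, 32.9]
grip_width: 0.508
```

```bash
python3 - <<'E'
from look import *
look([("cap_mid",.109),("stud_top",.102)],"w12")
s=ctrl.snapshot("scene");a=cv2.imread("pics/w12.png")
A=cv2.resize(a[150:320,180:380],(400,340));B=cv2.resize(s[190:300,310:440],(400,340),interpolation=cv2.INTER_CUBIC)
cv2.imwrite("pics/f.png",np.hstack([A,B]))
E
```

```text
tcp [0.5068 0.2062 0.1093] R [[0.968, 0.25], [0.25, -0.968]] t 20.5667 w 0.508 F [-8.  -1.2 32.9]
cap_mid [266.9 278.6] 0.89 [0.5062 0.2048 0.109 ] tool cm [-0.09  0.11  0.03]
```

View pics/f.png

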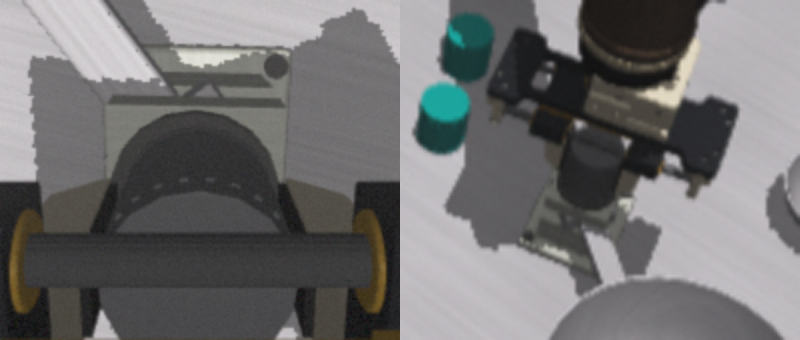

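Picture 10: cap straight on the collar, rim flush; the hard stop at TCP z 0.1093 matches the computed home (0.1094).

Request:
play_rows([
  [0, 0, 0],
  [0, 0, 0],
  [0, 0, 0],
], yaw=[0, 0, 0], grip=[1, 1, 1])

```text
time: 21.02
tool_pos: [0.5068, 0.2062, 0.1093]
orientation: [[0.968, 0.25, 0.002], [0.25, -0.968, -0.0], [0.002, 0.001, -1.0]]
ft_force: [-8.2, -2.1, 31.6]
grip_width: 0.503
```

```bash
python3 -c "
from plant import ctrl
s=ctrl.get_state();print(s['tool_pos'],s['ft_force'],s['time']);print(ctrl.job_done() if s['ft_force'][2]>15 and abs(s['tool_pos'][2]-.1093)<.001 else 'HOLD')"
```

```text
[0.50677387 0.20616694 0.10930707] [-8.18853592 -2.07139155 31.63068064] 21.0167
the job is handed in; nothing more can be done
None
```

I put the knob-headed pin down the stud, pressed the tall grey cap over it, and handed the job in at 21.0 s. The hand is still gripping the cap and pressing down.

- **Pin:** It went in with almost no resistance and stopped with about 6 N at the height worked out for fully home (TCP z 0.119). The wrist picture afterwards showed its head on the stud.
- **Cap:** The last pictures show it straight on the collar. It came to a hard stop at TCP z 0.1093 against 0.1094 computed. Adding about 24 N more push moved it only 0.1 mm.
- **Hold:** The last reading showed about 32 N downward, a cap-width grip and no slipping. There was also a sideways load of about 8 N.
- **Not confirmed:** I did not see the click's force peak, because force was only read at the end of each move. That the cap passed the catches follows from the final height.
- **Disagreement:** The first position estimates from the fixed cameras were 3 to 5 mm out from the wrist views. I corrected them from close up before each grasp and fit.
- **Other things:** I moved nothing else on purpose, and the pictures along the way showed nothing disturbed, but I took no full check of the whole scene at the end.

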